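# Cull the unusable syringes and hold the pump's barrel clamp open

## Task

Get the syringe pump ready for loading: take the two syringes it cannot use, the one with the bent plunger and the one that is thinner and shorter than the rest, out of the tray and lay them in the kidney dish, leaving the three sound ones lying where they are. Then pull the pump's spring-loaded barrel clamp out towards the front until the green ring on its stem has just come fully clear of the steel bush it slides in, and keep hold of it there: the job ends with the program finishing while the gripper is still holding the clamp open at that ring, so that a colleague can lay a syringe in.

Things in the scene. Friction and masses are not known exactly. Their poses are not given: they have to be found in the camera images.
- tray: pale blue injection tray, 170 x 250 mm, walls 14 mm high and 3 mm thick, floor 3 mm thick, fixed to the bench; the five syringes lie in it side by side, about 46 mm apart along its y axis, their lengths along its x axis, plungers away from the robot, in any order. Origin: centre of its underside
- syringe_1: sound syringe: clear barrel 17 mm thick and 66 mm long, blue tip cap, flat finger flange 28 mm wide, straight white plunger drawn out 28 mm (110 mm overall), 20 g. Lies flat in the tray; origin under the middle of the barrel, on the tray floor; its x axis runs along the barrel towards the plunger, z up (barrel axis at z = 8.5 mm)
- syringe_2: sound syringe: clear barrel 17 mm thick and 66 mm long, blue tip cap, flat finger flange 28 mm wide, straight white plunger drawn out 28 mm (110 mm overall), 20 g. Lies flat in the tray; origin under the middle of the barrel, on the tray floor; its x axis runs along the barrel towards the plunger, z up (barrel axis at z = 8.5 mm)
- syringe_3: sound syringe: clear barrel 17 mm thick and 66 mm long, blue tip cap, flat finger flange 28 mm wide, straight white plunger drawn out 28 mm (110 mm overall), 20 g. Lies flat in the tray; origin under the middle of the barrel, on the tray floor; its x axis runs along the barrel towards the plunger, z up (barrel axis at z = 8.5 mm)
- syringe_bent: syringe of the same size as the sound ones (barrel 17 mm thick, 66 mm long, axis at z = 8.5 mm), but its drawn plunger is bent sideways by 37 degrees just behind the flange; 20 g. To be culled. Origin under the middle of the barrel, x axis along the barrel towards the plunger, z up
- syringe_small: thinner and shorter syringe: barrel 11 mm thick and 50 mm long, flange 18 mm wide, 87 mm overall, straight plunger, barrel axis at z = 5.5 mm; 12 g. To be culled. Origin under the middle of the barrel, x axis along the barrel towards the plunger, z up
- kidney_dish: loose steel kidney dish, 92 mm (its x) by 199 mm (its y) and 31 mm high, 200 g, open upwards, floor 4 mm thick; the concave side of the bean is at +x, the inside narrows towards both ends. Origin: centre of its underside; the roomiest spot inside is about x = +8 mm, y = 0, with room for the syringes lengthwise along y
- pump: white syringe pump, fixed, 140 mm deep, 190 mm wide: deck 50 mm high in front (x -85 to -20 mm), housing 125 mm high behind (x -20 to +55 mm). A plunger carriage up to 101 mm high stands on the deck at y +52 to +92 mm. Origin: on the underside, at mid-width; -x is its front, which faces the robot, z up
- clamp_grip (a point): dark blue upright plate of the clamp, 10 mm thick (along the pump's x), 24 mm wide, top edge 136 mm above the bench. The point: mid-thickness of its tab, 118 mm above the bench, 18 mm under the top edge; the tab is bare from 15 mm below to 18 mm above it, the steel stem joins its back 20 mm below it; 37 mm free between back and housing at rest. Axes as the pump's; moves along the pump's -x
- barrel_clamp (a joint): how far the barrel clamp is pulled out, in m: 0 = home against its stop, 0.038 = full travel. A spring pulls it home with 5 N at 0 and 9 N at 0.025, and it flies home when let go. A yellow ring on its stem comes clear of the steel bush on the housing's face at 0.015; the green ring behind it comes just fully clear at 0.025

How it is judged:
On the way, in this order (a step that is already met when the one before it is completed fails the run):
1. both unusable syringes lie released in the kidney dish (x of syringe_bent in the frame of kidney_dish between -0.04 and 0.04 m and y of syringe_bent in the frame of kidney_dish between -0.065 and 0.065 m and z of syringe_bent in the frame of kidney_dish between 0 and 0.045 m and contact force between each of syringe_bent, syringe_small and the arm below 0.01 N and contact force between each of syringe_bent, syringe_small and the fingers below 0.01 N and linear speed of each of syringe_bent, syringe_small below 0.03 m/s and x of syringe_small in the frame of kidney_dish between -0.04 and 0.04 m and y of syringe_small in the frame of kidney_dish between -0.065 and 0.065 m and z of syringe_small in the frame of kidney_dish between 0 and 0.045 m), for 0.2 s.
2. the gripper holds the barrel clamp at the green ring (value of joint barrel_clamp between 0.022 and 0.029 m and velocity of joint barrel_clamp between -0.01 and 0.01 m/s and contact force between the fingers and barrel_clamp above 3 N), for 0.3 s.
At the end, for the whole second after the job is handed in: the gripper still holds the clamp plate against its spring (over 3 N), at rest 22 to 29 mm out (ring clear at 25); both odd syringes lie untouched in the dish, barrel centres within 40 mm across, 65 mm along and 45 mm up of its origin; the sound ones within 30 mm of where they lay (all of step 1 and all of step 2 and distance of each of syringe_1, syringe_2, syringe_3 from where it was at the start of the episode below 0.03 m); the arm keeps its last pose, push and grip.
It fails at once if a sound syringe is moved more than 30 mm (distance of any of syringe_1, syringe_2, syringe_3 from where it was at the start of the episode above 0.03 m).
It also fails if it takes over 72 s, if anything falls off the work surface, if the arm or the gripper's body presses on something with over 40 N, if the wrist force passes 120 N, or if a joint passes its speed limit or range.

## Robot

A 6-joint arm with a two-finger parallel gripper is mounted at the origin on a cart in front of the work surface, level with it; the furniture and walls round the work are solid. World frame = base frame: x ahead of the robot, y to its left, z up, the work surface at z = 0. Lengths are in m, angles in rad, forces in N, time in s.
With the tool pointing down it reaches from about 0.25 to 0.775 m from the base axis. Payload 4 kg.
Tool frame: the origin (TCP) lies between the finger pads; the fingertips stand arm.tcp_to_tips ahead of it and the grasp point (between the pads) lies 5 mm behind it (arm.tcp_to_tips is the distance from the TCP to the fingertips, in m); z points along the fingers, y is the line along which they close (so a half turn about z gives the same grasp; the last joint's range is limited). The gripper opens to 94 mm and grips with 3 to 60 N. Pads are 16 mm wide; open, the fingers measure 119 mm over their backs; the gripper's body (75 mm by 177 mm) begins 78 mm behind the grasp point.
Start: joints at [-1.274, 0.087, 1.371, -0, 1.684, -0.103], TCP at [0.214, -0.507, 0.194] pointing down, gripper open.
Joint ranges: [-3.1, 3.1], [-0.76, 2.03], [0.27, 2.55], [-1.08, 4.22], [0.17, 2.65], [-2.57, 2.57]. Speed limits (rad/s): [2.79, 2.79, 3.14, 3.14, 3.14, 3.14].

## Interface

Orientations are given as a 3x3 rotation matrix whose columns are the frame's x, y, z axes.
In Python, from cell import arm, get_image, calibration, job gives the robot as it stands.
- The arm moves only by the tool arm_command, never from a script. Its argument "motion" is a list of rows, each a list of 7 numbers: the shift along the world's x, y, z in m, then the turn, a rotation vector about the world's x, y, z in degrees, then the opening, from 0 (shut) to 1 (fully open). In form: [[dx, dy, dz, wx, wy, wz, fingers], ...]. A call has 1 to 10 rows; each row is the pose to reach, as a shift and turn from the pose commanded when the call began; what a row does not reach only later rows make up. A row lasts 1/8 s, in which the tool goes at most 62.5 mm and 10.7 degrees, less where a joint would pass 70% of its speed; a pose out of reach is approached as far as the arm can. A call with a gripper value outside its range is refused whole. The fingers move at their own pace and stop on an object; the grip force is fixed at half the most. Time passes only in rows, so rows that repeat a pose let the fingers close. It gives the time, the measured TCP pose, the force, the opening and the grip force at its end, in the units of the state.
- arm.state(): the state, without advancing time (a new reading comes with each control period).
- get_image(name): name is "scene" or "top" or "wrist"; returns the picture (480x640x3 uint8, red, green, blue); there is no depth.
- calibration(name): a dict with "mtx" (3x3 intrinsics, pixels), "k1" (the pictures are not rectified: a ray, as slopes to the right and down, at radius r is drawn at 1 + k1 r^2 times it, then the intrinsics apply), "R" (3x3) and "t" (3): a world point X has camera coordinates R X + t; the wrist camera has in their place "hand_eye" (4x4, takes a point from camera to tool coordinates, whose origin is the TCP and whose axes are the flange's). Camera axes: x right, y down, z forward; pixel columns grow to the right and rows downward; lengths in m; the calibration is good to about 2 mm. A picture is of the moment at which its call begins: read the wrist's pose just before it. calibration takes no time and is no camera call.
- job.job_done(): hands the job in; it is judged then, once.
The state is a dict: "clock": time; "joint_positions": joint angles; "qvel": joint speeds; "tau": joint torques, N m; "ee_pos": TCP position; "tool_rot": TCP orientation; "ft_force": force on the tool from outside, world axes, zero at the start; "moment": the same for the moment, N m; "opening": finger opening in m; "gripper_force": force on a finger pad.
Only numpy, scipy, OpenCV 4.12 (cv2) and the standard library are available. Lean on these libraries where they do the work, as an engineer would, in place of code of your own. Each camera call takes 0.05 s, during which the arm holds its last target. There are 200 camera calls.

## Working session

There is one attempt and no reset: what is moved stays moved. The work goes in short steps, Python scripts to look and compute and a tool call to move; the robot and the scene stay as the last step left them, time stands still between calls to the robot, and variables do not carry over. Pictures are saved under pics/ and viewed, at most 10 in all, crops included, and the job is handed in when it is done.

Besides the shell and the picture viewer there is one more tool, called after "Emit:" by a JSON object that holds its "op" and its "data", one argument or row to a line. arm_command: Moves the arm, as the interface text tells. Its arguments: {"type":"object","properties":{"motion":{"type":"array"}},"required":["motion"]}

```bash
ls; mkdir -p pics; cat > h.py <<'E'
import numpy as np, cv2
from cell import arm,get_image,calibration,job
def snap(name,fn):
    s=arm.state(); im=get_image(name); cv2.imwrite('pics/'+fn+'.png',im[:,:,::-1]); return s,im
def cam(name,s=None):
    c=calibration(name); K=np.array(c['mtx'])
    if name!='wrist': R=np.array(c['R']);t=np.array(c['t'])
    else:
        T=np.eye(4);T[:3,:3]=s['tool_rot'];T[:3,3]=s['ee_pos'];M=np.linalg.inv(T@np.array(c['hand_eye']));R=M[:3,:3];t=M[:3,3]
    return K,c['k1'],R,t
def px2w(name,uv,z,s=None):
    K,k1,R,t=cam(name,s); out=[]
    zs=np.broadcast_to(z,(len(uv),))
    for (u,v),zz in zip(uv,zs):
        d=np.array([(u-K[0,2])/K[0,0],(v-K[1,2])/K[1,1]]); x=d.copy()
        for _ in range(20): x=d/(1+k1*(x@x))
        r=R.T@np.array([x[0],x[1],1]); o=-R.T@t
        out.append(o+r*(zz-o[2])/r[2])
    return np.array(out)
def w2px(name,X,s=None):
    K,k1,R,t=cam(name,s); c=(R@np.atleast_2d(X).T).T+t; x=c[:,:2]/c[:,2:]
    x=x*(1+k1*(x**2).sum(1,keepdims=True)); return x*[K[0,0],K[1,1]]+K[:2,2]
E
python3 - <<'E'
from h import *
snap('top','top1');snap('scene','scene1')
s=arm.state();print(s['clock'],s['opening'],arm.tcp_to_tips); print(s['tool_rot'])
for n in('top','scene'):
  K,k,R,t=cam(n);print(n,-R.T@t,R[2],K[0,0])
E
```

```text
pics
0.1 0.0938514590483135 0.014
[[ 9.21140662e-01  3.89229397e-01 -5.97720353e-04]
 [ 3.89229820e-01 -9.21138822e-01  1.84902029e-03]
 [ 1.69109631e-04 -1.93585836e-03 -9.99998112e-01]]
top [ 0.29754929 -0.01627362  1.29632522] [ 0.17816793  0.01122888 -0.98393603] 554.6234159981158
scene [-0.05358682  0.79584126  1.07864641] [ 0.38886732 -0.59919392 -0.69982059] 597.4425715509542
```

View pics/top1.png

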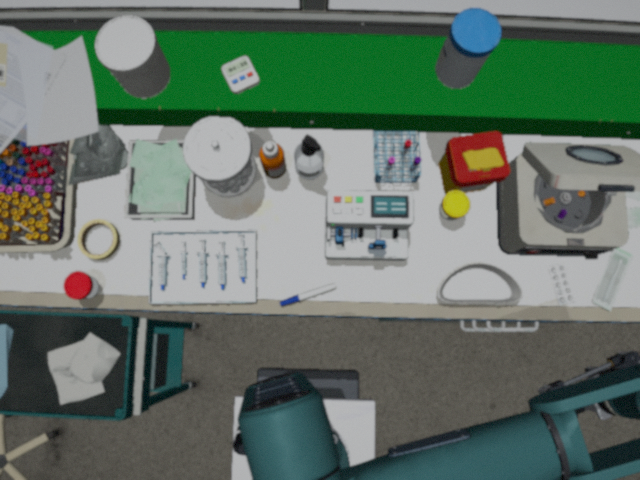

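View pics/scene1.png

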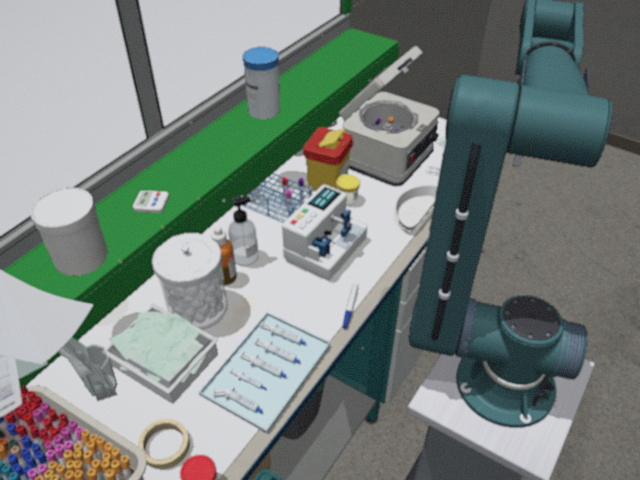

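The tray is at top px (150–257, 231–304), the pump about (325–410, 190–262) and the dish about (437–520, 265–306). The small syringe looks like the one at column 184. I'll enlarge to find the bent one.

```bash
python3 - <<'E'
from h import *
im=cv2.imread('pics/top1.png')
a=cv2.resize(im[225:310,145:265],None,fx=5,fy=5,interpolation=cv2.INTER_CUBIC)[:, :600]
b=cv2.resize(im[180:265,320:415],(400,358),interpolation=cv2.INTER_CUBIC)
sc=cv2.imread('pics/scene1.png')
c=np.zeros((600,800,3),np.uint8); c[:340,:480]=cv2.resize(im[225:310,145:265],(480,340),interpolation=cv2.INTER_CUBIC)
c[:272,480:800]=cv2.resize(im[180:265,315:415],(320,272),interpolation=cv2.INTER_CUBIC)
c[340:600,:400]=cv2.resize(im[255:320,430:530],(400,260),interpolation=cv2.INTER_CUBIC)
c[300:600,400:800]=cv2.resize(sc[310:430,195:355],(400,300),interpolation=cv2.INTER_CUBIC)
cv2.imwrite('pics/comp.png',c)
print('tray corners',px2w('top',[(150,304),(257,304),(257,231),(151,231)],0.014).round(3))
print('syr flange',px2w('top',[(163,255),(184,255),(204,255),(223,255),(242,250)],0.012).round(3))
print('dish',px2w('top',[(437,305),(520,305),(480,264)],0.031).round(3))
print('pump deck front',px2w('top',[(326,258),(408,259)],0.05).round(3))
E
```

```text
tray corners [[0.35  0.365 0.014]
 [0.357 0.116 0.014]
 [0.528 0.123 0.014]
 [0.521 0.375 0.014]]
syr flange [[0.465 0.343 0.012]
 [0.467 0.293 0.012]
 [0.468 0.246 0.012]
 [0.469 0.201 0.012]
 [0.482 0.157 0.012]]
dish [[ 0.365 -0.295  0.031]
 [ 0.369 -0.486  0.031]
 [ 0.461 -0.396  0.031]]
pump deck front [[ 0.463 -0.04   0.05 ]
 [ 0.466 -0.225  0.05 ]]
```

View pics/comp.png

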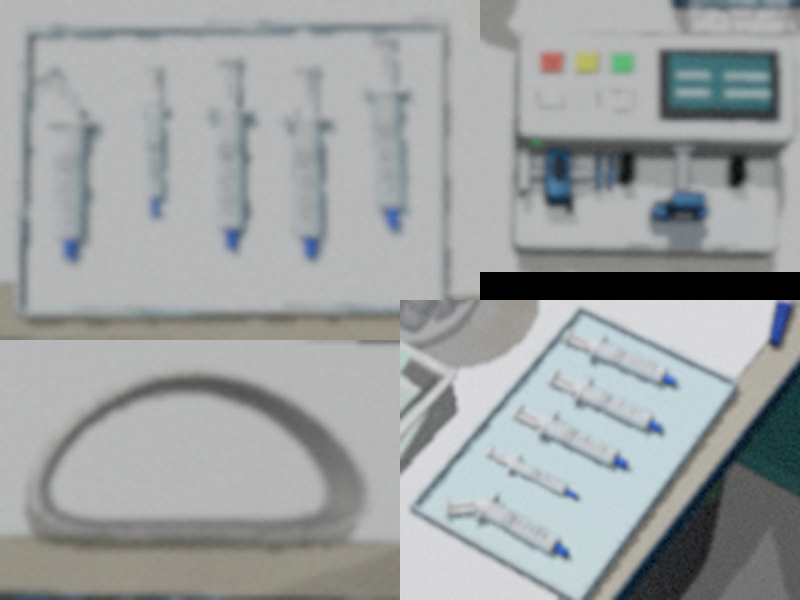

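The bent syringe is leftmost at y≈0.343, with its plunger towards +y. The small one is second at y≈0.293. The dish's straight side faces the robot, centred near (0.415, −0.39). The clamp plate is the blue block on the pump's front right. I'll move above the tray for a closer look.

Emit:
{"op": "arm_command", "data": {
  "motion": [
    [0.0,0.1,0.08,0,0,15,1],
    [0.1,0.4,0.1,0,0,100,1],
    [0.1,0.4,0.1,0,0,100,1],
    [0.1,0.4,0.1,0,0,100,1],
    [0.1,0.4,0.1,0,0,100,1],
    [0.1,0.4,0.1,0,0,100,1],
    [0.19,0.82,0.1,0,0,157,1],
    [0.19,0.82,0.1,0,0,157,1],
    [0.19,0.82,0.1,0,0,157,1],
    [0.19,0.82,0.1,0,0,157,1]
  ]
}}

```text
clock: 1.35
ee_pos: [0.3526, 0.0847, 0.2897]
tool_rot: [[-0.652, 0.758, 0.001], [0.758, 0.652, -0.0], [-0.001, 0.0, -1.0]]
ft_force: [0.4, -0.7, 1.0]
opening: 0.094
gripper_force: 0.0
```

Emit:
{"op": "arm_command", "data": {
  "motion": [
    [0.115,0.4,0,0,0,60,1],
    [0.115,0.4,0,0,0,60,1],
    [0.115,0.4,0,0,0,60,1],
    [0.115,0.4,0,0,0,60,1],
    [0.115,0.4,0,0,0,60,1],
    [0.115,0.4,0,0,0,60,1]
  ]
}}

```text
clock: 2.1
ee_pos: [0.4565, 0.445, 0.289]
tool_rot: [[-0.983, -0.184, -0.0], [-0.184, 0.983, -0.001], [0.001, -0.001, -1.0]]
ft_force: [0.7, 0.1, 1.1]
opening: 0.0942
gripper_force: 0.0
```

Emit:
{"op": "arm_command", "data": {
  "motion": [
    [-0.035,-0.13,0,0,0,-12,1],
    [-0.035,-0.13,0,0,0,-12,1],
    [-0.035,-0.13,0,0,0,-12,1],
    [-0.035,-0.13,0,0,0,-12,1]
  ]
}}

```text
clock: 2.6
ee_pos: [0.4214, 0.3129, 0.2903]
tool_rot: [[-1.0, 0.03, 0.001], [0.03, 1.0, 0.001], [-0.001, 0.001, -1.0]]
ft_force: [-0.6, -0.2, -0.5]
opening: 0.094
gripper_force: 0.0
```

```bash
python3 - <<'E'
from h import *
s,im=snap('wrist','w1'); print(s['ee_pos'],s['tool_rot'][0])
K,k,R,t=cam('wrist',s);print(-R.T@t,R)
print(w2px('wrist',[[.465,.343,.012],[.467,.293,.012]],s))
E
```

```text
[0.42139471 0.31287463 0.29026663] [-9.99559263e-01  2.96697751e-02  9.92200131e-04]
[0.33842041 0.31638327 0.48091913] [[ 3.01057116e-02  9.99546718e-01 -7.05092228e-05]
 [ 9.57704581e-01 -2.88252566e-02  2.86305852e-01]
 [ 2.86174042e-01 -8.68696840e-03 -9.58138275e-01]]
[[341.88355091 235.63412864]
 [306.22998324 238.04748751]]
```

View pics/w1.png

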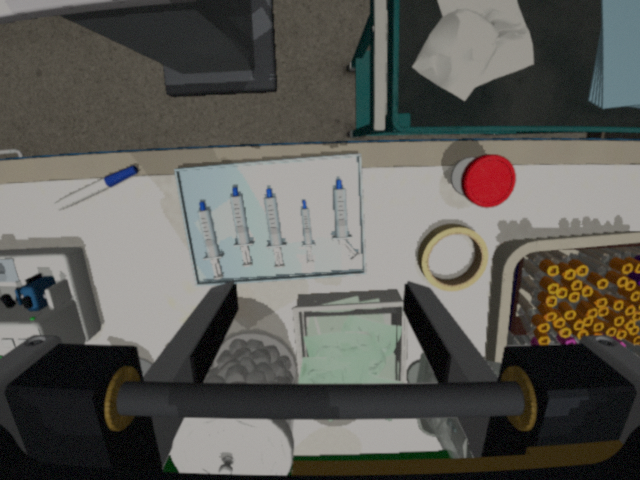

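The bent syringe is at about (342, 215) with its plunger kinked at the lower end, and the small one is at (306, 222). I'll go lower for precision.

Emit:
{"op": "arm_command", "data": {
  "motion": [
    [0.02,0.015,-0.14,0,0,1.5,1],
    [0.02,0.015,-0.14,0,0,1.5,1],
    [0.02,0.015,-0.14,0,0,1.5,1],
    [0.02,0.015,-0.14,0,0,1.5,1]
  ]
}}

```text
clock: 3.15
ee_pos: [0.4411, 0.3285, 0.1495]
tool_rot: [[-1.0, 0.002, -0.001], [0.002, 1.0, -0.001], [0.001, -0.001, -1.0]]
ft_force: [0.8, 0.1, -0.0]
opening: 0.0942
gripper_force: 0.0
```

```bash
python3 - <<'E'
from h import *
s,im=snap('wrist','w2'); print(s['ee_pos'],s['tool_rot'][0],s['ft_force'])
u0,v0=[int(x) for x in w2px('wrist',[[.455,.315,.012]],s)[0]]
x0,y0=u0-100,v0-75
print(x0,y0)
cv2.imwrite('pics/w2c.png',cv2.resize(im[y0:y0+150,x0:x0+200,::-1],(800,600),interpolation=cv2.INTER_CUBIC))
E
```

```text
[0.44112121 0.32851057 0.14948671] [-0.99999685  0.00202682 -0.00148153] [ 0.84070579  0.05186976 -0.04648072]
205 169
```

View pics/w2c.png

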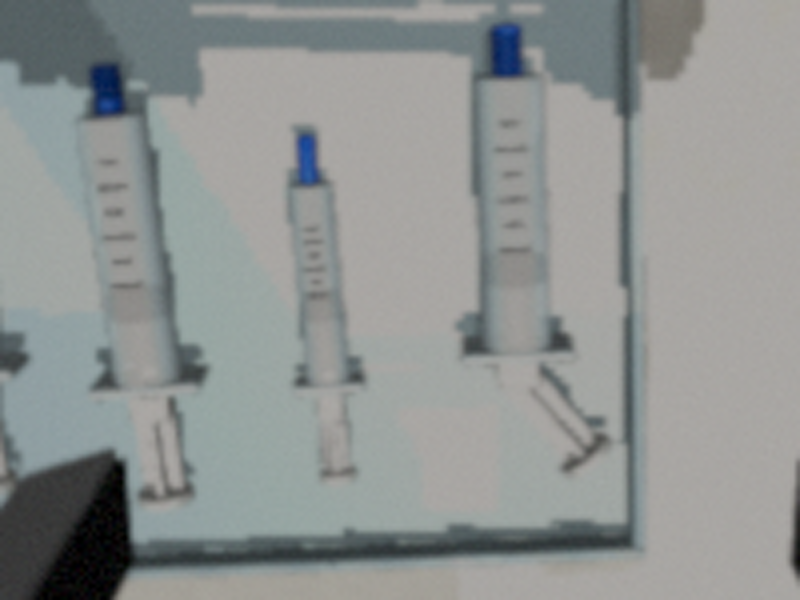

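```bash
python3 - <<'E'
from h import *
c=arm.state()
P=lambda pts,z:px2w('wrist',np.array(pts)/4+[205,169],z,c)
b=P([(508,78),(516,345)],.0115);m=P([(309,182),(327,382)],.0085);n=P([(112,118),(147,380)],.0115);w=P([(622,100),(632,530),(640,548)],.014)
for nme,x in(('bent',b),('small',m),('neigh',n)):
  d=x[1]-x[0];print(nme,x[:,:2].round(4),x.mean(0).round(4),np.linalg.norm(d).round(4),np.degrees(np.arctan2(d[1],d[0])).round(1))
print('wall',w.round(4))
E
```

```text
bent [[0.4016 0.3413]
 [0.4684 0.3438]] [0.435  0.3426 0.0115] 0.0668 2.1
small [[0.4272 0.2929]
 [0.4792 0.2957]] [0.4532 0.2943 0.0085] 0.052 3.1
neigh [[0.4107 0.2462]
 [0.4775 0.2503]] [0.4441 0.2483 0.0115] 0.0669 3.5
wall [[0.4065 0.3683 0.014 ]
 [0.5183 0.3744 0.014 ]
 [0.5235 0.3766 0.014 ]]
```

Emit:
{"op": "arm_command", "data": {
  "motion": [
    [0.012,-0.034,-0.05,0,0,3,0.32],
    [0.012,-0.034,-0.09,0,0,3,0.32],
    [0.012,-0.034,-0.1,0,0,3,0.32],
    [0.012,-0.034,-0.1,0,0,3,0.32],
    [0.012,-0.034,-0.115,0,0,3,0.32],
    [0.012,-0.034,-0.13,0,0,3,0.32],
    [0.012,-0.034,-0.13,0,0,3,0.32]
  ]
}}

```text
clock: 4.08
ee_pos: [0.4521, 0.2935, 0.0181]
tool_rot: [[-0.999, -0.05, -0.003], [-0.05, 0.999, -0.001], [0.003, -0.001, -1.0]]
ft_force: [-0.9, 1.0, -0.7]
opening: 0.0307
gripper_force: 0.0
```

Emit:
{"op": "arm_command", "data": {
  "motion": [
    [0,0,0,0,0,0,0],
    [0,0,0,0,0,0,0],
    [0,0,0,0,0,0,0],
    [0,0,0,0,0,0,0],
    [0,0,0,0,0,0,0],
    [0,0,0.06,0,0,0,0],
    [0,0,0.12,0,0,0,0],
    [0,0,0.16,0,0,0,0],
    [0,0,0.16,0,0,0,0]
  ]
}}

```text
clock: 5.2
ee_pos: [0.4555, 0.2951, 0.1846]
tool_rot: [[-0.999, -0.05, 0.008], [-0.05, 0.999, 0.004], [-0.009, 0.004, -1.0]]
ft_force: [-0.5, 0.3, 0.1]
opening: 0.0007
gripper_force: 0.0
```

```bash
python3 - <<'E'
from h import *
s=arm.state();im=get_image('wrist')
for z in(-.0,): 
  p=w2px('wrist',[s['ee_pos']+np.array([0,0,-.012])],s)[0];print(p)
x,y=int(p[0]),int(p[1]);y0=max(0,min(280,y-100));x0=max(0,min(374,x-133))
cv2.imwrite('pics/g1.png',cv2.resize(im[y0:y0+200,x0:x0+266,::-1],(532,400)))
# dish, from top measured outline inner: rectangle check
im=get_image('top');cv2.imwrite('pics/t2.png',im[:,:,::-1])
E
```

```text
[318.5641053  279.52961974]
```

View pics/g1.png

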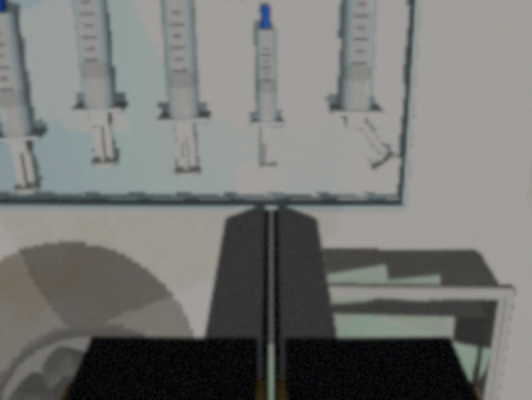

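The gripper closed on nothing (opening 0). The small syringe is still in the tray, with its barrel at crop (264–268, 28–118). I'll re-measure it.

```bash
python3 - <<'E'
from h import *
s=arm.state()
f=lambda pts:np.array(pts)/2+[185,179]
for z in (.0085,):
  x=px2w('wrist',f([(264,28),(268,118)]),z,s);d=x[1]-x[0]
  print(x.round(4),x.mean(0).round(4),np.linalg.norm(d),np.degrees(np.arctan2(d[1],d[0])))
x=px2w('wrist',f([(358,0),(362,108)]),.0115,s);print('bent end',x.round(4))
print(s['ee_pos'],s['opening'])
E
```

```text
[[0.421  0.2898 0.0085]
 [0.4695 0.2942 0.0085]] [0.4453 0.292  0.0085] 0.0486424488242971 5.216312712305045
bent end [[0.4039 0.3371 0.0115]
 [0.4606 0.344  0.0115]]
[0.45316286 0.29388689 0.17920523] 0.00010155886552007826
```

Emit:
{"op": "arm_command", "data": {
  "motion": [
    [0,0,-0.06,0,0,0,0.32],
    [0,0,-0.11,0,0,0,0.32],
    [0,0,-0.13,0,0,0,0.32],
    [0,0,-0.145,0,0,0,0.32],
    [0,0,-0.155,0,0,0,0.32],
    [0,0,-0.162,0,0,0,0.32],
    [0,0,-0.162,0,0,0,0.32]
  ]
}}

```text
clock: 6.18
ee_pos: [0.4534, 0.294, 0.0178]
tool_rot: [[-0.999, -0.049, 0.0], [-0.049, 0.999, 0.0], [-0.0, 0.0, -1.0]]
ft_force: [0.1, 0.7, 0.2]
opening: 0.0298
gripper_force: 0.0
```

Emit:
{"op": "arm_command", "data": {
  "motion": [
    [0,0,0,0,0,0,0],
    [0,0,0,0,0,0,0],
    [0,0,0,0,0,0,0],
    [0,0,0,0,0,0,0],
    [0,0,0,0,0,0,0]
  ]
}}

```text
clock: 6.8
ee_pos: [0.4534, 0.294, 0.0178]
tool_rot: [[-0.999, -0.05, 0.0], [-0.05, 0.999, 0.0], [-0.0, 0.0, -1.0]]
ft_force: [0.4, -0.5, -0.6]
opening: 0.0006
gripper_force: 0.0
```

```bash
python3 - <<'E'
from h import *
s=arm.state();im=get_image('wrist')
p=w2px('wrist',[s['ee_pos']+np.array([0,0,-.012])],s)[0];print(p)
x,y=int(p[0]),int(p[1])
y0,x0=y-110,x-133
print(x0,y0)
sc=get_image('scene'); q=w2px('scene',[s['ee_pos']])[0].astype(int); print(q)
c=np.zeros((400,800,3),np.uint8)
c[:,:532]=cv2.resize(im[y0:y0+200,x0:x0+266,::-1],(532,400))
c[:268,532:]=cv2.resize(sc[q[1]-33:q[1]+34,q[0]-33:q[0]+34,::-1],(268,268))
cv2.imwrite('pics/g2.png',c)
E
```

```text
[318.63841906 279.67908885]
185 169
[248 379]
```

View pics/g2.png

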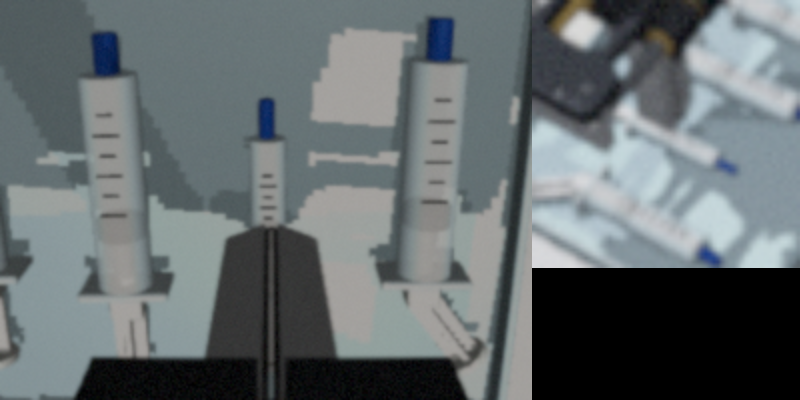

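The closed fingers sit on top of the small barrel, ending at crop (270, 228), not around it. The real tip height must be greater than computed, so I'll open and feel downwards.

Emit:
{"op": "arm_command", "data": {
  "motion": [
    [0,0,0.004,0,0,0,0.32],
    [0,0,0.004,0,0,0,0.32],
    [0,0,0.004,0,0,0,0.32],
    [0,0,-0.002,0,0,0,0.32],
    [0,0,-0.003,0,0,0,0.32],
    [0,0,-0.004,0,0,0,0.32],
    [0,0,-0.004,0,0,0,0.32]
  ]
}}

```text
clock: 7.78
ee_pos: [0.4533, 0.294, 0.0137]
tool_rot: [[-0.999, -0.049, -0.0], [-0.049, 0.999, -0.0], [0.0, -0.0, -1.0]]
ft_force: [-0.8, 1.1, 0.5]
opening: 0.0298
gripper_force: 0.0
```

Emit:
{"op": "arm_command", "data": {
  "motion": [
    [0,0,-0.001,0,0,0,0.32],
    [0,0,-0.002,0,0,0,0.32],
    [0,0,-0.003,0,0,0,0.32],
    [0,0,-0.003,0,0,0,0.32]
  ]
}}

```text
clock: 8.28
ee_pos: [0.4533, 0.2939, 0.0107]
tool_rot: [[-0.999, -0.049, -0.0], [-0.049, 0.999, -0.0], [0.0, -0.0, -1.0]]
ft_force: [-0.5, -0.2, 0.5]
opening: 0.03
gripper_force: 0.0
```

Emit:
{"op": "arm_command", "data": {
  "motion": [
    [0,0,-0.001,0,0,0,0.32],
    [0,0,-0.002,0,0,0,0.32],
    [0,0,-0.003,0,0,0,0.32],
    [0,0,-0.003,0,0,0,0.32]
  ]
}}

```text
clock: 8.78
ee_pos: [0.4533, 0.2939, 0.0076]
tool_rot: [[-0.999, -0.049, -0.0], [-0.049, 0.999, -0.0], [0.0, -0.0, -1.0]]
ft_force: [0.1, 0.2, 0.6]
opening: 0.03
gripper_force: 0.0
```

Emit:
{"op": "arm_command", "data": {
  "motion": [
    [0,0,-0.0005,0,0,0,0.32],
    [0,0,-0.001,0,0,0,0.32],
    [0,0,-0.0015,0,0,0,0.32],
    [0,0,-0.0015,0,0,0,0.32]
  ]
}}

```text
clock: 9.28
ee_pos: [0.4533, 0.294, 0.0062]
tool_rot: [[-0.999, -0.049, -0.0], [-0.049, 0.999, 0.0], [0.0, 0.0, -1.0]]
ft_force: [-0.5, 0.6, 0.4]
opening: 0.0298
gripper_force: 0.0
```

Emit:
{"op": "arm_command", "data": {
  "motion": [
    [0,0,0,0,0,0,0],
    [0,0,0,0,0,0,0],
    [0,0,0,0,0,0,0],
    [0,0,0,0,0,0,0]
  ]
}}

```text
clock: 9.78
ee_pos: [0.4534, 0.294, 0.0063]
tool_rot: [[-0.999, -0.05, 0.0], [-0.05, 0.999, 0.0], [-0.0, 0.0, -1.0]]
ft_force: [-0.9, -0.1, -0.1]
opening: 0.0003
gripper_force: 0.0
```

```bash
python3 - <<'E'
from h import *
s=arm.state();s=dict(s);z0=s['ee_pos'][2]
e=np.array(s['ee_pos'],float);e[2]=.0178;e[0]=.4534;s['ee_pos']=e
f=lambda pts:np.array(pts)/2+[185,169]
for z in(.0115,0,-.01,-.02):
  b=px2w('wrist',f([(438,62),(428,280)]),z,s);n=px2w('wrist',f([(108,75),(122,280)]),z,s);m=px2w('wrist',f([(266,138)]),z,s)
  print(z,np.linalg.norm(b[1]-b[0]).round(4),np.linalg.norm(n[1]-n[0]).round(4),np.linalg.norm(b.mean(0)-n.mean(0)).round(4),b[:,:2].round(3).tolist(),n[:,:2].round(3).tolist(),m.round(3))
K,k,R,t=cam('wrist',s)
for o in(-.014,-.007,0,.01):print(o,w2px('wrist',[e+[-.008,0,o],e+[.008,0,o]],s).round(1).tolist())
s,im=snap('wrist','w3');p=(318,280)
c=np.zeros((480,800,3),np.uint8)
c[:,:532]=cv2.resize(im[140:380,185:451,::-1],(532,480))
sc=get_image('scene');c[:,532:]=cv2.resize(sc[340:420,226:271,::-1],(268,480));cv2.imwrite('pics/g3.png',c)
E
```

```text
0.0115 0.069 0.0652 0.0956 [[0.4, 0.34], [0.469, 0.345]] [[0.408, 0.246], [0.473, 0.249]] [[0.425 0.292 0.012]]
0 0.073 0.069 0.1012 [[0.401, 0.343], [0.474, 0.349]] [[0.41, 0.243], [0.479, 0.247]] [[0.428 0.292 0.   ]]
-0.01 0.0765 0.0723 0.1061 [[0.403, 0.346], [0.479, 0.351]] [[0.412, 0.241], [0.485, 0.245]] [[ 0.431  0.292 -0.01 ]]
-0.02 0.08 0.0756 0.1109 [[0.404, 0.348], [0.484, 0.354]] [[0.414, 0.239], [0.49, 0.242]] [[ 0.433  0.292 -0.02 ]]
-0.014 [[319.3, 266.6], [318.1, 290.1]]
-0.007 [[319.2, 270.6], [318.0, 294.7]]
0 [[319.2, 274.8], [317.9, 299.5]]
0.01 [[319.1, 281.3], [317.8, 307.1]]
```

View pics/g3.png

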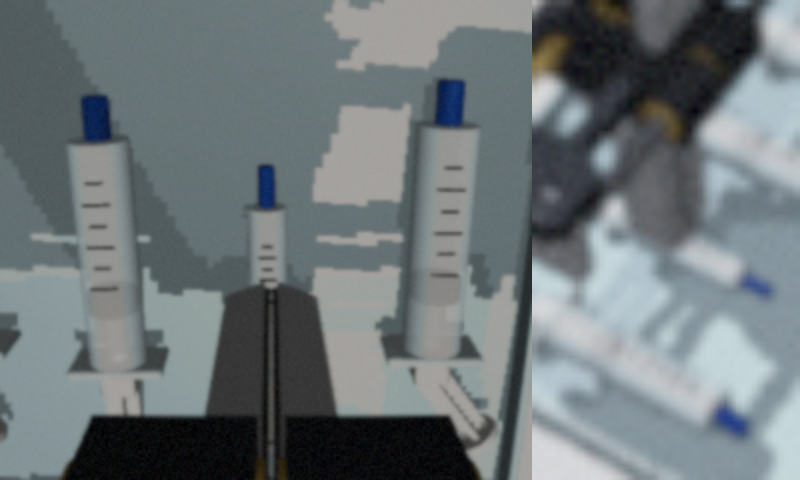

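The barrel scales agree with the heights, but the fingertips show at row 282. That is about 11 mm above the TCP, so the true tips are higher than `tcp_to_tips` says, which explains no contact at TCP z=6 mm. I'll continue down carefully with the fingers open.

Emit:
{"op": "arm_command", "data": {
  "motion": [
    [0,0,0.002,0,0,0,0.32],
    [0,0,0.002,0,0,0,0.32],
    [0,0,0,0,0,0,0.32],
    [0,0,-0.002,0,0,0,0.32],
    [0,0,-0.004,0,0,0,0.32],
    [0,0,-0.006,0,0,0,0.32],
    [0,0,-0.006,0,0,0,0.32]
  ]
}}

```text
clock: 10.75
ee_pos: [0.4532, 0.2939, -0.0]
tool_rot: [[-0.999, -0.049, -0.0], [-0.049, 0.999, -0.0], [0.0, -0.0, -1.0]]
ft_force: [-0.4, -0.6, 0.8]
opening: 0.0299
gripper_force: 0.0
```

Emit:
{"op": "arm_command", "data": {
  "motion": [
    [0,0,-0.001,0,0,0,0.32],
    [0,0,-0.002,0,0,0,0.32],
    [0,0,-0.003,0,0,0,0.32],
    [0,0,-0.003,0,0,0,0.32]
  ]
}}

```text
clock: 11.25
ee_pos: [0.4533, 0.2939, -0.0028]
tool_rot: [[-0.999, -0.049, -0.0], [-0.049, 0.999, -0.0], [0.0, -0.0, -1.0]]
ft_force: [-0.2, 0.3, -0.2]
opening: 0.0302
gripper_force: 0.0
```

Emit:
{"op": "arm_command", "data": {
  "motion": [
    [0,0,0,0,0,0,0],
    [0,0,0,0,0,0,0],
    [0,0,0,0,0,0,0],
    [0,0,0,0,0,0,0]
  ]
}}

```text
clock: 11.75
ee_pos: [0.4534, 0.2941, -0.0026]
tool_rot: [[-0.999, -0.05, 0.0], [-0.05, 0.999, 0.0], [-0.0, 0.0, -1.0]]
ft_force: [-0.7, -0.7, 1.1]
opening: 0.0098
gripper_force: 30.0
```

It gripped with a 9.8 mm chord, so the tips are about 14 mm behind the TCP and only just past the barrel's top half. I'll reopen and go 4 mm lower to grip at the axis.

Emit:
{"op": "arm_command", "data": {
  "motion": [
    [0,0,0,0,0,0,0.25],
    [0,0,0,0,0,0,0.25],
    [0,0,-0.002,0,0,0,0.25],
    [0,0,-0.004,0,0,0,0.25],
    [0,0,-0.0045,0,0,0,0.25],
    [0,0,-0.0045,0,0,0,0],
    [0,0,-0.0045,0,0,0,0],
    [0,0,-0.0045,0,0,0,0],
    [0,0,-0.0045,0,0,0,0]
  ]
}}

```text
clock: 12.88
ee_pos: [0.4534, 0.294, -0.0072]
tool_rot: [[-0.999, -0.049, 0.0], [-0.049, 0.999, 0.0], [-0.0, 0.0, -1.0]]
ft_force: [0.5, -0.4, 0.5]
opening: 0.01
gripper_force: 30.0
```

Emit:
{"op": "arm_command", "data": {
  "motion": [
    [0,0,0.02,0,0,0,0],
    [0,0,0.05,0,0,0,0],
    [0,0,0.1,0,0,0,0],
    [0,0,0.15,0,0,0,0],
    [0,0,0.2,0,0,0,0],
    [0,0,0.24,0,0,0,0],
    [0,0,0.24,0,0,0,0]
  ]
}}

```text
clock: 13.75
ee_pos: [0.4551, 0.2949, 0.2374]
tool_rot: [[-0.999, -0.05, 0.008], [-0.049, 0.999, 0.004], [-0.008, 0.004, -1.0]]
ft_force: [0.4, 0.3, -0.5]
opening: 0.0099
gripper_force: 30.0
```

Emit:
{"op": "arm_command", "data": {
  "motion": [
    [-0.01,-0.2,0.0,0,0,-30,0],
    [-0.02,-0.35,0.0,0,0,-50,0],
    [-0.038,-0.68,0.0,0,0,-92,0],
    [-0.038,-0.68,0.0,0,0,-92,0],
    [-0.038,-0.68,0.0,0,0,-92,0],
    [-0.038,-0.68,0.0,0,0,-92,0],
    [-0.038,-0.68,0.0,0,0,-92,0],
    [-0.038,-0.68,0.0,0,0,-92,0],
    [-0.038,-0.68,0.0,0,0,-92,0],
    [-0.038,-0.68,0.0,0,0,-92,0]
  ]
}}

```text
clock: 15.0
ee_pos: [0.4175, -0.3315, 0.2306]
tool_rot: [[-0.014, 1.0, -0.002], [1.0, 0.014, 0.002], [0.002, -0.002, -1.0]]
ft_force: [0.1, -0.6, 0.8]
opening: 0.0101
gripper_force: 30.0
```

Emit:
{"op": "arm_command", "data": {
  "motion": [
    [0,0,0,0,0,0,0],
    [0,0,0,0,0,0,0],
    [0,0,0,0,0,0,0],
    [0,0,0,0,0,0,0]
  ]
}}

```text
clock: 15.5
ee_pos: [0.4189, -0.3287, 0.2332]
tool_rot: [[-0.017, 1.0, 0.001], [1.0, 0.017, -0.0], [-0.0, 0.001, -1.0]]
ft_force: [0.0, -1.0, -0.1]
opening: 0.0097
gripper_force: 30.0
```

Emit:
{"op": "arm_command", "data": {
  "motion": [
    [-0.003,-0.057,0,0,0,0,0],
    [-0.003,-0.057,-0.06,0,0,0,0],
    [-0.003,-0.057,-0.12,0,0,0,0],
    [-0.003,-0.057,-0.17,0,0,0,0],
    [-0.003,-0.057,-0.2,0,0,0,0],
    [-0.003,-0.057,-0.2,0,0,0,0]
  ]
}}

```text
clock: 16.25
ee_pos: [0.4142, -0.3844, 0.03]
tool_rot: [[-0.016, 1.0, -0.004], [1.0, 0.016, 0.005], [0.005, -0.004, -1.0]]
ft_force: [0.3, 0.3, 0.4]
opening: 0.0096
gripper_force: 30.0
```

Emit:
{"op": "arm_command", "data": {
  "motion": [
    [0,0,-0.015,0,0,0,0],
    [0,0,-0.03,0,0,0,0],
    [0,0,-0.03,0,0,0,0]
  ]
}}

```text
clock: 16.62
ee_pos: [0.415, -0.3863, 0.0017]
tool_rot: [[-0.015, 1.0, -0.001], [1.0, 0.015, 0.002], [0.002, -0.001, -1.0]]
ft_force: [-0.2, 0.4, 0.1]
opening: 0.01
gripper_force: 30.0
```

Release a little and lift.

Emit:
{"op": "arm_command", "data": {
  "motion": [
    [0,0,0,0,0,0,0.22],
    [0,0,0,0,0,0,0.22],
    [0,0,0,0,0,0,0.22],
    [0,0,0.04,0,0,0,0.22],
    [0,0,0.1,0,0,0,0.22],
    [0,0,0.16,0,0,0,0.22],
    [0,0,0.22,0,0,0,0.3],
    [0,0,0.22,0,0,0,0.3],
    [0,0,0.22,0,0,0,0.3]
  ]
}}

```text
clock: 17.75
ee_pos: [0.4154, -0.3869, 0.2224]
tool_rot: [[-0.015, 1.0, -0.0], [1.0, 0.015, 0.0], [0.0, -0.0, -1.0]]
ft_force: [0.3, -0.3, -0.2]
opening: 0.0282
gripper_force: 0.0
```

```bash
python3 - <<'E'
from h import *
s,im=snap('wrist','w4'); print(s['ee_pos'])
u,v=[int(x) for x in w2px('wrist',[[.412,-.385,.01]],s)[0]]; print(u,v)
y0=max(0,v-90);x0=max(0,u-150);print(x0,y0)
c=cv2.resize(im[y0:y0+200,x0:x0+266,::-1],(798,600),interpolation=cv2.INTER_CUBIC)
cv2.imwrite('pics/g4.png',c)
# blue plate in top image
t=get_image('top'); h=cv2.cvtColor(t,cv2.COLOR_RGB2HSV)
m=cv2.inRange(h,(98,110,40),(118,255,255)); m[:180]=0;m[265:]=0;m[:,:320]=0;m[:,415:]=0
n,l,st,ce=cv2.connectedComponentsWithStats(m)
for i in range(1,n):
  if st[i,4]>8: print(st[i],ce[i])
E
```

```text
[ 0.4153742  -0.38692252  0.22243761]
316 214
166 124
[336 227   7  16  87] [338.79310345 235.10344828]
[370 241  15   7  69] [377.60869565 244.        ]
```

View pics/g4.png

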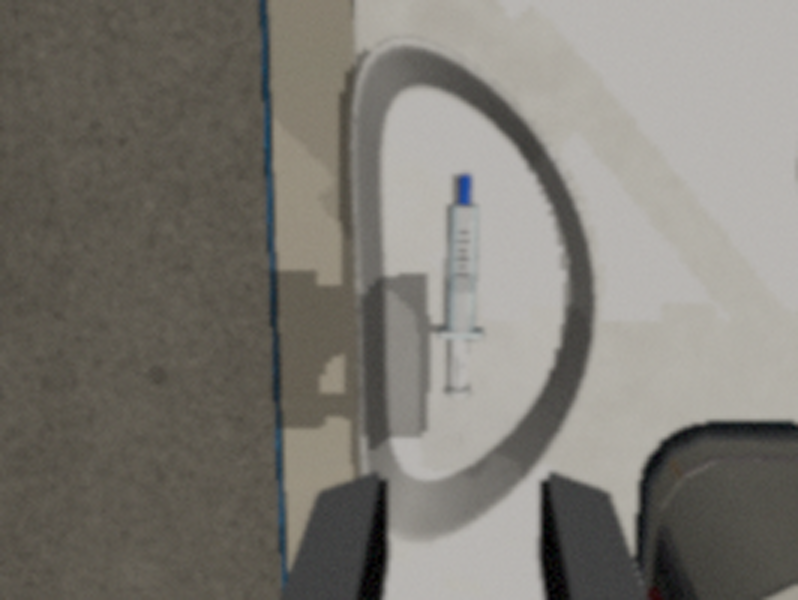

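The small syringe lies flat mid-dish (barrel at crop (462, 270)), with the dish's inner floor at columns 385–568. Now I'll fetch the bent one.

Emit:
{"op": "arm_command", "data": {
  "motion": [
    [0.004,0.15,0.02,0,0,10,0.28],
    [0.01,0.4,0.02,0,0,50,0.28],
    [0.01,0.4,0.02,0,0,50,0.28],
    [0.01,0.4,0.02,0,0,50,0.28],
    [0.02,0.6,0.02,0,0,70,0.28],
    [0.02,0.6,0.02,0,0,70,0.28],
    [0.02,0.6,0.02,0,0,70,0.28],
    [0.027,0.727,0.0,0,0,91,0.28],
    [0.027,0.727,0.0,0,0,91,0.28],
    [0.027,0.727,0.0,0,0,91,0.28]
  ]
}}

```text
clock: 19.1
ee_pos: [0.4366, 0.2382, 0.2267]
tool_rot: [[-0.999, -0.033, -0.003], [-0.033, 0.999, -0.002], [0.003, -0.001, -1.0]]
ft_force: [0.3, -0.5, 0.8]
opening: 0.0261
gripper_force: 0.0
```

Emit:
{"op": "arm_command", "data": {
  "motion": [
    [0,0,0,0,0,0,0.28],
    [0,0,0,0,0,0,0.28],
    [0,0,0,0,0,0,0.28]
  ]
}}

```text
clock: 19.48
ee_pos: [0.4378, 0.2351, 0.2286]
tool_rot: [[-1.0, -0.03, -0.001], [-0.03, 1.0, -0.001], [0.001, -0.001, -1.0]]
ft_force: [0.5, -0.4, -0.9]
opening: 0.0264
gripper_force: 0.0
```

Emit:
{"op": "arm_command", "data": {
  "motion": [
    [0.004,0.06,0,0,0,0.5,0.28],
    [0.004,0.105,0,0,0,0.5,0.28],
    [0.004,0.105,-0.05,0,0,0.5,0.28],
    [0.004,0.105,-0.11,0,0,0.5,0.28],
    [0.004,0.105,-0.16,0,0,0.5,0.28],
    [0.004,0.105,-0.19,0,0,0.5,0.28],
    [0.004,0.105,-0.2,0,0,0.5,0.28],
    [0.004,0.105,-0.2,0,0,0.5,0.28]
  ]
}}

```text
clock: 20.48
ee_pos: [0.4424, 0.3407, 0.0294]
tool_rot: [[-0.999, -0.039, 0.0], [-0.039, 0.999, 0.0], [-0.0, 0.0, -1.0]]
ft_force: [0.5, 0.2, 0.5]
opening: 0.0265
gripper_force: 0.0
```

Emit:
{"op": "arm_command", "data": {
  "motion": [
    [0,0,-0.01,0,0,0,0.28],
    [0,0,-0.02,0,0,0,0.28],
    [0,0,-0.028,0,0,0,0.28],
    [0,0,-0.035,0,0,0,0.28],
    [0,0,-0.035,0,0,0,0.28]
  ]
}}

```text
clock: 21.1
ee_pos: [0.4411, 0.3412, -0.0069]
tool_rot: [[-0.999, -0.041, -0.001], [-0.041, 0.999, -0.001], [0.001, -0.001, -1.0]]
ft_force: [0.4, 0.0, 1.2]
opening: 0.0262
gripper_force: 0.0
```

Emit:
{"op": "arm_command", "data": {
  "motion": [
    [0,0,0,0,0,0,0],
    [0,0,0,0,0,0,0],
    [0,0,0,0,0,0,0],
    [0,0,0,0,0,0,0],
    [0,0,0.02,0,0,0,0],
    [0,0,0.06,0,0,0,0],
    [0,0,0.11,0,0,0,0],
    [0,0,0.17,0,0,0,0],
    [0,0,0.23,0,0,0,0],
    [0,0,0.23,0,0,0,0]
  ]
}}

```text
clock: 22.35
ee_pos: [0.4442, 0.3431, 0.2314]
tool_rot: [[-0.999, -0.041, 0.011], [-0.041, 0.999, 0.007], [-0.012, 0.007, -1.0]]
ft_force: [0.1, 0.8, -1.4]
opening: 0.0162
gripper_force: 30.0
```

Emit:
{"op": "arm_command", "data": {
  "motion": [
    [-0.004,-0.15,0.01,0,0,-20,0],
    [-0.015,-0.4,0.01,0,0,-50,0],
    [-0.015,-0.4,0.01,0,0,-50,0],
    [-0.034,-0.73,0.0,0,0,-91,0],
    [-0.034,-0.73,0.0,0,0,-91,0],
    [-0.034,-0.73,0.0,0,0,-91,0],
    [-0.034,-0.73,0.0,0,0,-91,0],
    [-0.034,-0.73,0.0,0,0,-91,0],
    [-0.034,-0.73,0.0,0,0,-91,0],
    [-0.034,-0.73,0.0,0,0,-91,0]
  ]
}}

```text
clock: 23.6
ee_pos: [0.4122, -0.2842, 0.2238]
tool_rot: [[-0.022, 1.0, -0.001], [1.0, 0.022, 0.001], [0.002, -0.001, -1.0]]
ft_force: [1.1, -0.5, -0.3]
opening: 0.0161
gripper_force: 30.0
```

Emit:
{"op": "arm_command", "data": {
  "motion": [
    [0,-0.06,0,0,0,0,0],
    [0,-0.06,0,0,0,0,0],
    [0,-0.06,0,0,0,0,0],
    [0,-0.06,0,0,0,0,0]
  ]
}}

```text
clock: 24.1
ee_pos: [0.4133, -0.3412, 0.2252]
tool_rot: [[-0.025, 1.0, 0.0], [1.0, 0.025, 0.0], [0.0, 0.0, -1.0]]
ft_force: [-0.2, 0.5, 0.6]
opening: 0.0163
gripper_force: 30.0
```

Emit:
{"op": "arm_command", "data": {
  "motion": [
    [-0.005,-0.049,0,0,0,0,0],
    [-0.005,-0.049,-0.05,0,0,0,0],
    [-0.005,-0.049,-0.11,0,0,0,0],
    [-0.005,-0.049,-0.16,0,0,0,0],
    [-0.005,-0.049,-0.185,0,0,0,0],
    [-0.005,-0.049,-0.2,0,0,0,0],
    [-0.005,-0.049,-0.21,0,0,0,0],
    [-0.005,-0.049,-0.216,0,0,0,0],
    [-0.005,-0.049,-0.216,0,0,0,0]
  ]
}}

```text
clock: 25.22
ee_pos: [0.4084, -0.3918, 0.0098]
tool_rot: [[-0.023, 1.0, 0.001], [1.0, 0.023, -0.001], [-0.001, 0.001, -1.0]]
ft_force: [0.5, -0.0, -0.8]
opening: 0.0161
gripper_force: 30.0
```

Emit:
{"op": "arm_command", "data": {
  "motion": [
    [0,0,0,0,0,0,0.24],
    [0,0,0,0,0,0,0.24],
    [0,0,0,0,0,0,0.24],
    [0,0,0.02,0,0,0,0.24],
    [0,0,0.07,0,0,0,0.24],
    [0,0,0.13,0,0,0,0.24],
    [0,0,0.2,0,0,0,0.3],
    [0,0,0.2,0,0,0,0.3],
    [0,0,0.2,0,0,0,0.3]
  ]
}}

```text
clock: 26.35
ee_pos: [0.4082, -0.3918, 0.2097]
tool_rot: [[-0.023, 1.0, 0.001], [1.0, 0.023, -0.001], [-0.001, 0.001, -1.0]]
ft_force: [-0.2, 0.7, -0.8]
opening: 0.0285
gripper_force: 0.0
```

```bash
python3 - <<'E'
from h import *
s,im=snap('wrist','w5'); print(s['ee_pos'],s['clock'])
a=cv2.resize(im[120:340,160:460,::-1],(400,293),interpolation=cv2.INTER_CUBIC)
t=get_image('top'); 
b=cv2.resize(t[180:265,315:415,::-1],(400,340),interpolation=cv2.INTER_CUBIC)
sc=get_image('scene'); q=w2px('scene',[[.48,-.13,.08]])[0].astype(int);print('sc',q-[50,40])
d=cv2.resize(sc[q[1]-40:q[1]+40,q[0]-50:q[0]+50,::-1],(375,300),interpolation=cv2.INTER_CUBIC)
c=np.zeros((600,800,3),np.uint8); c[:293,:400]=a; c[:340,400:]=b; c[300:600,:375]=d
# tray in top
c[340:600,400:]=cv2.resize(t[228:306,145:265,::-1],(400,260),interpolation=cv2.INTER_CUBIC)
cv2.imwrite('pics/g5.png',c)
E
```

```text
[ 0.40824037 -0.39178821  0.20974465] 26.35
sc [295 196]
```

View pics/g5.png

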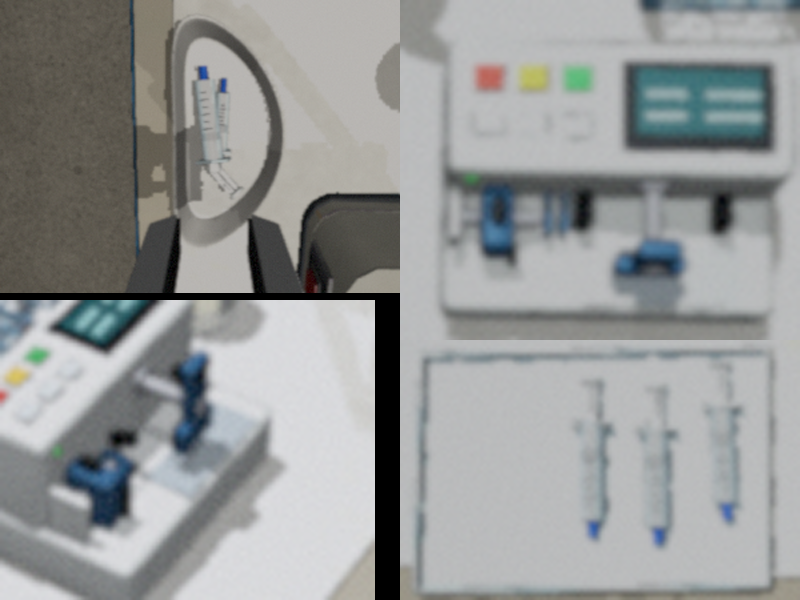

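Both culls lie in the dish (crop bent (208, 120), small (222, 110)), and the three sound ones are undisturbed. In the top view the clamp plate is the blue block around px (380, 242). I'll locate it numerically and move above it.

Emit:
{"op": "arm_command", "data": {
  "motion": [
    [0.0,0.0,0.06,0,0,0,0.43],
    [0.04,0.1,0.08,0,0,0,0.43],
    [0.04,0.1,0.08,0,0,0,0.43],
    [0.08,0.24,0.06,0,0,0,0.43],
    [0.08,0.24,0.06,0,0,0,0.43],
    [0.08,0.24,0.06,0,0,0,0.43],
    [0.08,0.24,0.06,0,0,0,0.43],
    [0.08,0.24,0.06,0,0,0,0.43]
  ]
}}

```text
clock: 27.5
ee_pos: [0.4877, -0.1524, 0.2682]
tool_rot: [[-0.023, 1.0, -0.002], [1.0, 0.023, 0.0], [0.0, -0.002, -1.0]]
ft_force: [-0.3, 0.6, -0.6]
opening: 0.0403
gripper_force: 0.0
```

```bash
cat > seg.py <<'E'
from h import *
s,im=snap('wrist','w6_%d'%(arm.state()['clock']*100)); print(s['ee_pos'],s['clock'],s['opening'])
h=cv2.cvtColor(im,cv2.COLOR_RGB2HSV);m=cv2.inRange(h,(98,100,30),(118,255,255))
n,l,st,ce=cv2.connectedComponentsWithStats(m)
for i in range(1,n):
  if st[i,4]<60: continue
  c,_=cv2.findContours((l==i).astype(np.uint8),cv2.RETR_EXTERNAL,cv2.CHAIN_APPROX_NONE)
  p=cv2.approxPolyDP(c[0],2,True)[:,0]
  print(st[i],ce[i].round(1)); print(np.c_[p,px2w('wrist',p,.136,s)[:,:2].round(4)].tolist())
E
python3 seg.py; python3 - <<'E'
from h import *
print('top est',px2w('top',[(374.5,240),(386,240),(386,245),(374.5,245)],.136).round(4))
X=[[x,y,z] for x in(.4825,.4925) for y in(-.142,-.166) for z in(.136,.1)]
print(w2px('wrist',X,arm.state()).round(0).tolist())
E
```

```text
[ 0.48766058 -0.15236083  0.2682436 ] 27.5 0.040250260389638554
[199   0   3  57  63] [200.3  26.5]
[[199.0, 0.0, 0.3825, 0.0474], [201.0, 56.0, 0.3824, 0.0032]]
[215  26  22  40 402] [224.7  45.5]
[[217.0, 26.0, 0.3971, 0.0269], [215.0, 31.0, 0.3953, 0.023], [226.0, 65.0, 0.4039, -0.0041], [236.0, 60.0, 0.4126, -0.0], [222.0, 26.0, 0.4014, 0.0269]]
[201  58   8 121 184] [204.1 116.4]
[[202.0, 58.0, 0.3832, 0.0016], [203.0, 121.0, 0.3813, -0.0507], [208.0, 178.0, 0.3829, -0.1012]]
[332 134  35  17 450] [348.1 141.9]
[[332.0, 138.0, 0.4967, -0.0636], [333.0, 150.0, 0.498, -0.074], [365.0, 148.0, 0.5268, -0.0716], [366.0, 137.0, 0.5271, -0.0619], [363.0, 134.0, 0.5243, -0.0594], [335.0, 134.0, 0.4993, -0.0601]]
[342 168  21   3  61] [352. 169.]
[[342.0, 168.0, 0.5067, -0.0898], [362.0, 170.0, 0.5251, -0.0912]]
[320 203  10  41 342] [324.3 223.2]
[[322.0, 203.0, 0.4892, -0.1225], [320.0, 240.0, 0.4881, -0.1586], [326.0, 243.0, 0.494, -0.1615], [329.0, 228.0, 0.4964, -0.1465], [328.0, 204.0, 0.4948, -0.1234]]
[448 214  18  15  95] [457.6 220.3]
[[449.0, 216.0, 0.6109, -0.132], [449.0, 220.0, 0.6114, -0.1359], [455.0, 221.0, 0.6174, -0.1367], [456.0, 224.0, 0.6188, -0.1396], [457.0, 221.0, 0.6194, -0.1366], [459.0, 226.0, 0.622, -0.1415], [463.0, 225.0, 0.6258, -0.1404], [464.0, 228.0, 0.6272, -0.1434], [464.0, 218.0, 0.6258, -0.1335], [458.0, 218.0, 0.62, -0.1337], [459.0, 216.0, 0.6207, -0.1317], [454.0, 214.0, 0.6155, -0.1299], [452.0, 221.0, 0.6145, -0.1368]]
top est [[ 0.4931 -0.14    0.136 ]
 [ 0.4938 -0.1644  0.136 ]
 [ 0.483  -0.1644  0.136 ]
 [ 0.4824 -0.14    0.136 ]]
[[314.0, 223.0], [315.0, 215.0], [314.0, 247.0], [315.0, 237.0], [325.0, 223.0], [324.0, 215.0], [324.0, 247.0], [324.0, 237.0]]
```

```bash
python3 - <<'E'
from h import *
im=cv2.imread('pics/w6_2750.png')
for r in range(196,256,6): print(r,[tuple(int(a) for a in im[r,c,::-1]) for c in range(308,340,2)])
E
```

```text
196 [(134, 139, 138), (152, 158, 160), (155, 161, 164), (155, 162, 163), (154, 161, 161), (154, 161, 163), (156, 162, 164), (155, 162, 164), (156, 163, 165), (155, 162, 164), (156, 162, 164), (157, 162, 164), (157, 163, 164), (156, 163, 165), (163, 166, 168), (180, 177, 175)]
202 [(151, 155, 153), (154, 160, 161), (141, 146, 148), (122, 128, 126), (116, 122, 124), (101, 104, 107), (76, 82, 85), (41, 50, 59), (45, 54, 61), (66, 76, 84), (122, 129, 131), (151, 155, 158), (156, 161, 165), (156, 162, 164), (164, 167, 168), (180, 178, 175)]
208 [(152, 155, 155), (159, 166, 166), (153, 159, 159), (114, 118, 119), (114, 119, 121), (109, 114, 117), (66, 82, 94), (42, 79, 108), (54, 93, 124), (63, 99, 127), (36, 62, 87), (78, 81, 84), (150, 157, 157), (155, 160, 162), (167, 167, 168), (180, 178, 175)]
214 [(106, 110, 109), (111, 117, 118), (113, 118, 120), (112, 115, 118), (110, 115, 118), (111, 116, 118), (63, 69, 76), (17, 31, 43), (25, 35, 51), (21, 32, 46), (15, 28, 41), (87, 93, 92), (146, 152, 154), (154, 162, 162), (165, 167, 166), (181, 178, 175)]
220 [(123, 125, 124), (112, 117, 119)
[... 821 characters left out ...]
41, 59, 70), (31, 58, 78), (26, 53, 77), (19, 45, 61), (23, 41, 58), (108, 115, 116), (149, 155, 157), (153, 159, 161), (174, 174, 172), (182, 180, 177)]
244 [(95, 99, 99), (121, 127, 128), (147, 154, 156), (147, 154, 156), (147, 153, 156), (144, 151, 153), (135, 142, 144), (101, 109, 113), (86, 97, 104), (95, 106, 111), (128, 134, 137), (147, 154, 155), (148, 155, 157), (152, 157, 159), (174, 173, 171), (182, 180, 177)]
250 [(97, 100, 101), (121, 126, 128), (146, 151, 154), (146, 153, 155), (147, 153, 155), (146, 152, 155), (148, 155, 157), (148, 154, 156), (148, 152, 155), (150, 155, 158), (148, 154, 156), (148, 154, 156), (148, 154, 156), (129, 135, 138), (117, 118, 116), (121, 121, 118)]
```

The plate top spans columns 319–329 and rows 222–244, giving x≈0.490 and y≈−0.151, in agreement with the top camera and the stated 37 mm gap. I'll descend around it.

Emit:
{"op": "arm_command", "data": {
  "motion": [
    [0.002,0.001,-0.05,0,0,0,0.43],
    [0.002,0.001,-0.09,0,0,0,0.43],
    [0.002,0.001,-0.12,0,0,0,0.43],
    [0.002,0.001,-0.14,0,0,0,0.43],
    [0.002,0.001,-0.155,0,0,0,0.43],
    [0.002,0.001,-0.17,0,0,0,0.43],
    [0.002,0.001,-0.17,0,0,0,0.43]
  ]
}}

```text
clock: 28.42
ee_pos: [0.4894, -0.1507, 0.0981]
tool_rot: [[-0.023, 1.0, -0.002], [1.0, 0.023, 0.001], [0.001, -0.002, -1.0]]
ft_force: [-0.6, -0.1, -0.1]
opening: 0.0402
gripper_force: 0.0
```

Emit:
{"op": "arm_command", "data": {
  "motion": [
    [0,0,0,0,0,0,0],
    [0,0,0,0,0,0,0],
    [0,0,0,0,0,0,0],
    [0,0,0,0,0,0,0],
    [0,0,0,0,0,0,0]
  ]
}}

```text
clock: 29.05
ee_pos: [0.4916, -0.1507, 0.0999]
tool_rot: [[-0.023, 1.0, 0.004], [1.0, 0.023, -0.0], [-0.0, 0.004, -1.0]]
ft_force: [5.5, 1.4, -1.0]
opening: 0.0098
gripper_force: 30.0
```

The plate is gripped. I'll find the home stop by easing inwards 3 mm and watching position and force.

Emit:
{"op": "arm_command", "data": {
  "motion": [
    [0.002,0,0,0,0,0,0],
    [0.003,0,0,0,0,0,0],
    [0.003,0,0,0,0,0,0],
    [0.003,0,0,0,0,0,0]
  ]
}}

```text
clock: 29.55
ee_pos: [0.4915, -0.1507, 0.0999]
tool_rot: [[-0.023, 1.0, -0.003], [1.0, 0.023, -0.0], [-0.0, -0.003, -1.0]]
ft_force: [-3.4, 1.0, 5.0]
opening: 0.0097
gripper_force: 30.0
```

Emit:
{"op": "arm_command", "data": {
  "motion": [
    [-0.005,0,0,0,0,0,0],
    [-0.01,0,0,0,0,0,0],
    [-0.015,0,0,0,0,0,0],
    [-0.018,0,0,0,0,0,0],
    [-0.018,0,0,0,0,0,0],
    [-0.018,0,0,0,0,0,0]
  ]
}}

```text
clock: 30.3
ee_pos: [0.4771, -0.1508, 0.0999]
tool_rot: [[-0.023, 1.0, 0.005], [1.0, 0.023, -0.001], [-0.001, 0.005, -1.0]]
ft_force: [6.7, -0.5, -0.4]
opening: 0.0098
gripper_force: 30.0
```

Home is at TCP x=0.4915, so the clamp is now 14.4 mm out and the 6.7 N matches the spring. Another 11 mm to go.

Emit:
{"op": "arm_command", "data": {
  "motion": [
    [-0.004,0,0,0,0,0,0],
    [-0.008,0,0,0,0,0,0],
    [-0.0112,0,0,0,0,0,0],
    [-0.0112,0,0,0,0,0,0],
    [-0.0112,0,0,0,0,0,0],
    [-0.0112,0,0,0,0,0,0],
    [-0.0112,0,0,0,0,0,0]
  ]
}}

```text
clock: 31.18
ee_pos: [0.4666, -0.1509, 0.0999]
tool_rot: [[-0.024, 1.0, 0.007], [1.0, 0.024, -0.001], [-0.001, 0.007, -1.0]]
ft_force: [8.5, -0.1, -0.1]
opening: 0.0098
gripper_force: 30.0
```

```bash
python3 - <<'E'
from h import *
s=arm.state();print(s['ee_pos'],s['ft_force'],s['clock'],s['opening'])
im=get_image('top');cv2.imwrite('pics/end.png',im[:,:,::-1])
g=cv2.absdiff(im[255:315,425:525],cv2.imread('pics/top1.png')[255:315,425:525,::-1]).max(2);print((g>60).sum())
w=get_image('wrist');h=cv2.cvtColor(w,cv2.COLOR_RGB2HSV)
m=cv2.inRange(h,(45,110,60),(80,255,255));n,l,st,ce=cv2.connectedComponentsWithStats(m)
print([ (st[i].tolist()) for i in range(1,n) if st[i,4]>10])
print(w2px('wrist',[[.529,-.151,.098],[.49,-.151,.098]],s))
E
```

```text
[ 0.46658089 -0.15086256  0.09986993] [ 8.45626837 -0.07688957 -0.11760287] 31.175 0.0098351308996971
135
[[454, 109, 9, 13, 93], [542, 220, 30, 29, 731], [414, 282, 14, 19, 218]]
[[421.64611749 290.41312157]
 [357.86237213 289.46119256]]
```

The clamp is 24.9 mm out at 8.5 N, and the green ring shows at (421, 291) beside the bush. A final 0.5 mm nudge puts it mid-window, then I hand in.

Emit:
{"op": "arm_command", "data": {
  "motion": [
    [-0.0006,0,0,0,0,0,0],
    [-0.0006,0,0,0,0,0,0],
    [-0.0006,0,0,0,0,0,0],
    [-0.0006,0,0,0,0,0,0],
    [-0.0006,0,0,0,0,0,0]
  ]
}}

```text
clock: 31.9
ee_pos: [0.4662, -0.1509, 0.0999]
tool_rot: [[-0.024, 1.0, 0.007], [1.0, 0.024, -0.001], [-0.001, 0.007, -1.0]]
ft_force: [9.1, 1.1, -0.4]
opening: 0.01
gripper_force: 30.0
```

```bash
python3 -c "
from cell import arm,job
s=arm.state();print(s['ee_pos'],s['ft_force'],s['gripper_force']);print(job.job_done())"
```

```text
[ 0.4661757  -0.15087436  0.09987008] [ 9.07676915  1.14015668 -0.44902387] 30.01355767250061
the job is handed in; nothing more can be done
None
```

I handed the job in at 31.9 s: the bent and small syringes are lying in the kidney dish, the three sound ones are still in the tray, and the gripper is holding the clamp about 25 mm out at the green ring (9 N pull); the hand-in returned no verdict.

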